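Index and pin the antenna swivel

ROBOT

A 6-joint arm with a two-finger parallel gripper is mounted at the origin on the work surface. World frame = base frame: x ahead of the robot, y to its left, z up, the work surface at z = 0. Lengths are in m, angles in degrees, forces in N, time in s.
With the tool pointing down it reaches from about 0.4 to 0.825 m from the base axis. Payload 7 kg.
Tool frame: the origin (TCP) lies midway between the tips of the shut fingers; the grasp point (between the pads) lies 19 mm behind it (ctrl.grip_point_offset is the distance from the TCP to the grasp point, in m); x points along the fingers, y is the direction in which the jaws open and shut, and the axes are right-handed (so a half turn about x gives the same grasp; the last joint's range is limited). The gripper opens to 88 mm and grips with 3 to 60 N. Pads are 19 mm wide; open, the fingers measure 130 mm over their backs; the gripper's body (78 mm by 193 mm) begins 47 mm behind the grasp point.
Start: joints at [16.507, 20.546, 0.682, 0, -70.136, -16.507], TCP at [0.675, -0, 0.227] pointing down, gripper open.
Joint ranges: [-176.03, 176.03], [-82.01, 121.73], [-58.28, 71.71], [-173.87, 95.51], [-174.79, -0.11], [-173.66, 173.66]. Speed limits (degrees/s): [136.94, 136.94, 172.46, 180, 180, 180].

INTERFACE

Orientations are given as [roll, pitch, yaw] about the fixed x, y, z axes, in that order (R = Rz(yaw) Ry(pitch) Rx(roll)).
In Python, from plant import ctrl gives the robot as it stands.
- The arm moves only by the tool drive_tool, never from a script. Its argument "plan" is a list of rows, each a list of 3 entries, a list of its own where there are three numbers: the shift along the tool's x, y, z in m, then the turn, a rotation vector about the tool's x, y, z in degrees, then the opening, from 0 (shut) to 1 (fully open). In form: [[[dx, dy, dz], [wx, wy, wz], grip], ...]. A call has 1 to 20 rows; each row is the pose to reach, as a shift and turn from the pose measured when the call began, along the tool's axes at that moment; what a row does not reach only later rows make up. A row lasts 1/12 s, in which the tool goes at most 41.7 mm and 7.16 degrees, less where a joint would pass 70% of its speed; a pose out of reach is approached as far as the arm can. A call with a gripper value outside its range is refused whole. The fingers move at their own pace and stop on an object; the grip force is fixed at half the most. Time passes only in rows, so rows that repeat a pose let the fingers close. It gives the time, the measured TCP pose, the force and the opening at its end, in the units of the state.
- ctrl.get_obs(): the state, without advancing time (a new reading comes with each control period).
- ctrl.snapshot(name): name is "scene" or "side" or "wrist"; returns the picture (384x512x3 uint8, blue, green, red); there is no depth.
- ctrl.get_calibration(name): a dict with "fx", "fy", "cx", "cy" (pixels), "R" (3x3) and "t" (3): a world point X has camera coordinates R X + t. Camera axes: x right, y down, z forward; pixel columns grow to the right and rows downward; lengths in m; the calibration is good to about 2 mm. The wrist camera is an equidistant fisheye: a pixel r from the principal point sees the ray r / f radians off the axis. A picture is of the moment at which its call begins: read the wrist's pose just before it. get_calibration takes no time and is no camera call; for the wrist camera it gives the pose at the moment of the call.
- ctrl.close_job(): hands the job in, once; it reports no verdict.
Trained networks look in the newest picture that a camera, given by its name, has taken for a name from the list of things; names that differ only in an ending like _2 or _b are one class to them, and where a whole thing is asked for, a point or a joint stands for the part that bears it (a point fixed in the world has none). Each returns a list of dicts, best first, with "confidence" (0 to 1); they miss things now and then, are a little off and sometimes report something else, mostly with a low value. They report only what shows in the picture. A call takes as long as a camera call. They do not tell look-alikes from the thing itself.
- ctrl.cut_out(camera, name): "pixels" (384x512 bool, what is visible of it) and "pixel" ([column, row] in pixels, amid what is visible of it).
- ctrl.landmark_of(camera, name): "pixel" ([column, row] in pixels: a listed point, or the origin of a listed thing).
The state is a dict: "clock": time; "joint_pos": joint angles; "qvel": joint speeds; "tau": joint torques, N m; "tool_pos": TCP position; "orientation": TCP orientation; "force": force on the tool from outside, world axes, zero at the start; "moment": the same for the moment, N m; "opening": finger opening in m.
Only numpy, scipy, OpenCV 4.12 (cv2) and the standard library are available. Lean on these libraries where they do the work, as an engineer would, in place of code of your own. Each camera call takes 0.05 s, during which the arm holds its last target. There are 200 camera calls.

TASK

Lock the antenna mast swivel: stand the orange-headed index pin upright in the yellow-ringed guide hole so that it rides on the bushing hidden inside, then turn the red-knobbed crank by feel, counter-clockwise seen from above, until the pin drops into the bushing's cross-hole, stop turning at once, and push the pin fully home until its head sits on the housing. Work gently, never force the pin against the bushing or the housing, and leave the mug, the tape roll and the radio receiver where they are.

Things in the scene. Friction and masses are not known exactly. Their poses are not given: they have to be found in the camera images.
- guide (a point): Centre of the mouth of the guide hole in the flat top of the grey swivel housing, 52 mm above the table. The hole is vertical, 11.5 mm wide, 20 mm deep through the cover, ringed in yellow (23 mm across, flat). z is up; the turning axis of bushing and crank lies 58 mm away along this point's +x.
- swivel: The fixed swivel housing, a grey box 150 x 150 mm, 52 mm high, level; origin at the centre of its underside, on the turning axis; x and y along its sides, the guide hole 58 mm towards its -x.
- flange (a point): On the turning axis, at the height of the upper face of the bushing's flange, hidden in the housing 22 mm below its top (30 mm above the table). The flange is 12 mm thick and has one cross-hole, 13 mm wide, 58 mm from the axis; it turns with the crank. Axes are the housing's. A pin in the guide rides on the flange until the cross-hole comes under it.
- catch (a point): Hidden in the housing under the guide hole, 15.5 mm above the table, below the flange: between two sprung balls. A pin that drops through the cross-hole is caught on them, its foot about 37 mm below the guide mouth; a push of about 5 to 12 N snaps it past them and they keep it. Fully home, its foot is 44 mm below the mouth and its head on the housing.
- crank_grip (a point): Centre of the upright red crank knob (18 mm thick, from 70 to 130 mm above the table, spins freely), 45 mm from the turning axis on a flat arm; x points outward along the arm, z up. About 3 N here turns it; it stays put. Clamped on by eye: with the cross-hole under the guide, its x lies along the guide's x only within 0.6 rad; from the start it takes 0.5 to 1.25 rad counter-clockwise to get there.
- pin_head (a point): Centre of the orange head (20 mm across, 20 mm high) of the loose upright index pin, 40 g; under it a steel shaft 10 mm thick, 44 mm long, its last 5 mm tapered to 5 mm. z is up the pin. 60 mm above the table at the start, in the holder. Above the guide mouth it is 32 mm when riding on the flange, about 17 when caught, 10 when home. A dropped pin locks the bushing to about 0.05 rad of play.
- pin_tip (a point): Foot of the index pin, on its axis, 54 mm below pin_head.
- pin: The index pin; origin at its foot (as pin_tip).
- holder: Black fixed stand in which the pin stands loosely at the start: foot 50 x 50 x 10 mm, on it an upright tube 19 mm across up to 50 mm above the table; the pin head rests on the tube; origin at the centre of its underside.
- mug: Blue mug, 80 mm across, 95 mm high, handle at its +y; origin at the centre of its underside. Leave alone.
- tape: Black tape roll lying flat, 100 mm across, 48 mm high; origin at the centre of its underside. Leave alone.
- receiver: Black radio receiver, 130 x 160 x 44 mm with two 100 mm upright aerials, origin at the centre of its underside. Leave alone.
Things that resemble listed ones, but are neither listed nor needed, are in the scene too. Leave any brown or pink look-alike of the holder alone.

How it is judged (in metres and radians):
On the way, in this order (a step that is already met when the one before it is completed fails the run):
1. the pin stands in the guide hole and rides on the bushing (horizontal distance between pin_tip and guide below 0.005 m and z of pin_tip in the frame of guide between -0.027 and -0.017 m), for 0.2 s.
2. the bushing is turned and the pin has dropped into its cross-hole (horizontal distance between pin_tip and guide below 0.005 m and z of pin_tip in the frame of guide below -0.03 m), for 0.1 s.
At the end, for the whole second after the job is handed in: The pin stands in the guide hole (foot within 5 mm sideways of its axis, tilt under 0.1 rad), pushed home with its foot at least 41.5 mm below the mouth (head within 2.5 mm of the housing), at rest (horizontal distance between pin_tip and guide below 0.005 m and z of pin_tip in the frame of guide below -0.0415 m and angle between pin's own z axis and vertical below 0.1 rad and linear speed of pin below 0.02 m/s); the robot touches nothing.
It fails at once if turning is forced on against the dropped pin: an edge of the bushing's cross-hole presses on the pin with more than 15 N (contact force between pin and bushing_c0 above 15 N or contact force between pin and bushing_c1 above 15 N).
It fails at once if the pin is forced: more than 60 N between the pin and the swivel (bushing or housing) (contact force between pin and swivel above 60 N).
It fails at once if a bystander is pushed by more than 30 mm or tipped over (distance of any of mug, tape, receiver from where it was at the start of the episode above 0.03 m or angle between any of mug, tape, receiver's own z axis and vertical above 0.3 rad).
It also fails if it takes over 72 s, if anything falls off the work surface, if the arm or the gripper's body presses on something with over 40 N, if the wrist force passes 120 N, or if a joint passes its speed limit or range.

## Working session

There is one attempt and no reset: what is moved stays moved. The work goes in short steps, Python scripts to look and compute and a tool call to move; the robot and the scene stay as the last step left them, time stands still between calls to the robot, and variables do not carry over. Pictures are saved under pics/ and viewed, about 8 in all and at most 12, crops included, and the job is handed in when it is done.

Besides the shell and the picture viewer there is one more tool, called after "Request:" as a command line: name --argument value ..., lists and objects as JSON in quotes. drive_tool: Moves the arm, as the interface text tells. Its arguments: {"type":"object","properties":{"plan":{"type":"array","items":{"type":"array"}}},"required":["plan"]}

```bash
mkdir -p pics
cat > h.py <<'E'
import numpy as np, cv2
from plant import ctrl
def ray(cam,px,c=None):
    c=c or ctrl.get_calibration(cam); R=np.array(c["R"]);t=np.array(c["t"])
    u=np.array([(px[0]-c["cx"])/c["fx"],(px[1]-c["cy"])/c["fy"]])
    if cam=="wrist":
        r=np.linalg.norm(u); d=np.array([*(u/r*np.sin(r) if r>1e-9 else u),np.cos(r)])
    else: d=np.array([u[0],u[1],1.])
    return -R.T@t, R.T@(d/np.linalg.norm(d))
def atz(cam,px,z,c=None):
    o,d=ray(cam,px,c); return o+d*(z-o[2])/d[2]
def tri(rs):
    A=sum(np.eye(3)-np.outer(d,d) for o,d in rs); b=sum((np.eye(3)-np.outer(d,d))@o for o,d in rs)
    return np.linalg.solve(A,b)
E
python3 - <<'E'
from h import *
Z=dict(guide=.052,swivel=0,crank_grip=.1,pin_head=.06,holder=0,mug=0,tape=0,receiver=0)
ims=[]
for cam in("scene","side","wrist"):
    im=ctrl.snapshot(cam); ims.append(im)
    cv2.imwrite(f"pics/{cam}0.png",im)
    for n,z in Z.items():
        if cam!="scene" and n in("mug","tape","receiver"): continue
        for d in ctrl.landmark_of(cam,n)[:4]:
            print(cam,n,np.round(d["pixel"]),round(d["confidence"],2),np.round(atz(cam,d["pixel"],z),3))
o=ctrl.get_obs();print(o["clock"],o["tool_pos"],o["orientation"],o["force"],o["opening"])
E
```

```text
scene guide [242. 176.] 0.6 [0.508 0.003 0.052]
scene guide [152. 251.] 0.25 [ 0.521 -0.291  0.052]
scene swivel [256. 201.] 0.86 [0.565 0.001 0.   ]
scene crank_grip [257. 193.] 0.68 [ 0.593 -0.022  0.1  ]
scene pin_head [152. 242.] 0.63 [ 0.506 -0.279  0.06 ]
scene pin_head [257. 190.] 0.43 [ 0.569 -0.001  0.06 ]
scene holder [187. 222.] 0.93 [ 0.489 -0.172  0.   ]
scene holder [123. 229.] 0.75 [ 0.396 -0.304  0.   ]
scene holder [152. 251.] 0.57 [ 0.495 -0.284  0.   ]
scene mug [313. 120.] 0.39 [0.472 0.313 0.   ]
scene tape [214. 303.] 0.59 [ 0.7   -0.255  0.   ]
scene receiver [373. 176.] 0.96 [0.723 0.286 0.   ]
side guide [240. 218.] 0.87 [ 0.507 -0.012  0.052]
side guide [328. 316.] 0.5 [ 0.478 -0.297  0.052]
side swivel [256. 219.] 0.81 [0.567 0.003 0.   ]
side crank_grip [274. 187.] 0.75 [ 0.6   -0.022  0.1  ]
side crank_grip [322. 320.] 0.41 [ 0.441 -0.311  0.1  ]
side pin_head [332. 297.] 0.68 [ 0.508 -0.279  0.06 ]
side holder [323. 321.] 0.8 [ 0.491 -0.282  0.   ]
side holder [297. 361.] 0.75 [ 0.403 -0.305  0.   ]
side holder [283. 279.] 0.66 [ 0.499 -0.168  0.   ]
wrist guide [388. 168.] 0.72 [ 0.504 -0.003  0.052]
wrist guide [228. 320.] 0.37 [0.707 0.227 0.052]
wrist swivel [335. 160.] 0.64 [ 0.559 -0.001  0.   ]
wrist crank_grip [331. 148.] 0.97 [ 0.595 -0.034  0.1  ]
wrist crank_grip [388. 168.] 0.21 [ 0.528 -0.015  0.1  ]
wrist holder [382.  37.] 0.97 [ 0.496 -0.175  0.   ]
1.05 [ 6.74952470e-01 -3.68815192e-05  2.26559763e-01] [ 80.19757339  89.99791936 170.19919064] [-0.25600449 -0.45098977  0.32603732] 0.08772106369739656
```

View pics/scene0.png

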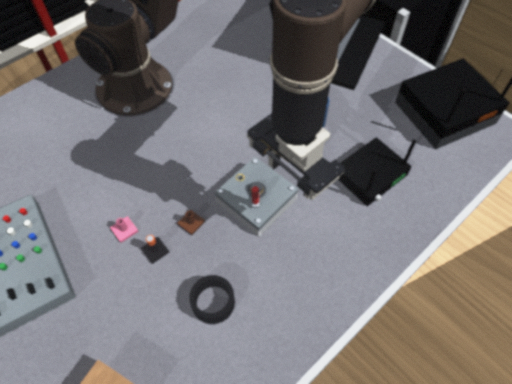

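View pics/wrist0.png

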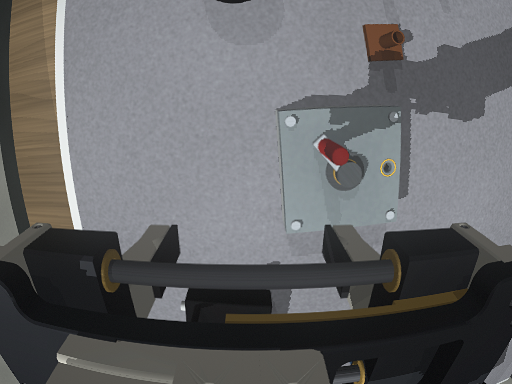

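The candidates for the pin's holder in the scene picture are brown (187,222), pink (123,229) and black with an orange head (152,251). The black one fits: it is the listed colour and carries the orange head. The guide's yellow ring is at wrist pixel (388,168). The crank points to +x/−y. I'll move above the pin with the jaws turned along y and confirm from there.

Request:
drive_tool --plan '[[[0, 0.168, -0.279], [30, 0, 0], 1], [[0, 0.168, -0.279], [60, 0, 0], 1], [[0, 0.168, -0.279], [90, 0, 0], 1], [[0, 0.168, -0.279], [90, 0, 0], 1], [[0, 0.168, -0.279], [90, 0, 0], 1], [[0, 0.168, -0.279], [90, 0, 0], 1], [[0, 0.168, -0.279], [90, 0, 0], 1], [[0, 0.168, -0.279], [90, 0, 0], 1], [[0, 0.168, -0.279], [90, 0, 0], 1], [[0, 0.168, -0.279], [90, 0, 0], 1], [[0, 0.168, -0.279], [90, 0, 0], 1], [[0.05, 0.168, -0.279], [90, 0, 0], 1], [[0.05, 0.168, -0.279], [90, 0, 0], 1], [[0.05, 0.168, -0.279], [90, 0, 0], 1], [[0.05, 0.168, -0.279], [90, 0, 0], 1], [[0.05, 0.168, -0.279], [90, 0, 0], 1], [[0.05, 0.168, -0.279], [90, 0, 0], 1]]'

```text
clock: 2.47
tool_pos: [0.5079, -0.2793, 0.178]
orientation: [-20.2, 89.9, -20.0]
force: [0.3, 0.5, -0.8]
opening: 0.0874
```

```bash
cat >> h.py <<'E'
from scipy.spatial.transform import Rotation as Ro
def tool():
    o=ctrl.get_obs(); return o,np.array(o["tool_pos"]),Ro.from_euler("xyz",o["orientation"],degrees=True).as_matrix()
E
python3 - <<'E'
from h import *
o,p,R=tool(); c=ctrl.get_calibration("wrist"); im=ctrl.snapshot("wrist")
print(o["clock"],p,R.round(3).tolist(),"cam",(-np.array(c["R"]).T@c["t"]-p).round(3),np.array(c["R"])[2].round(3))
for n,z in dict(pin_head=.06,holder=0,guide=.052).items():
    for d in ctrl.landmark_of("wrist",n)[:3]: print(n,np.round(d["pixel"],1),round(d["confidence"],2),atz("wrist",d["pixel"],z,c).round(4))
for d in ctrl.cut_out("wrist","pin_head")[:2]: print("cut",d["pixel"],d["confidence"],d["pixels"].sum())
cv2.imwrite("pics/w1.png",im)
E
```

```text
2.4667 [ 0.50790913 -0.27926761  0.17804033] [[0.002, -0.002, 1.0], [-0.001, 1.0, 0.002], [-1.0, -0.001, 0.002]] cam [-0.083 -0.     0.157] [ 0.303  0.001 -0.953]
pin_head [251.2 174. ] 0.95 [ 0.498  -0.2788  0.06  ]
holder [348.2 157.3] 0.7 [ 0.4925 -0.1631  0.    ]
holder [250.1 162.4] 0.69 [ 0.5001 -0.2799  0.    ]
holder [231.4  71.8] 0.63 [ 0.3965 -0.3008  0.    ]
guide [476.2 181.6] 0.86 [5.056e-01 1.000e-04 5.200e-02]
cut [253.0, 172.6] 0.7 404
cut [457.9, 196.4] 0.56 7237
```

View pics/w1.png

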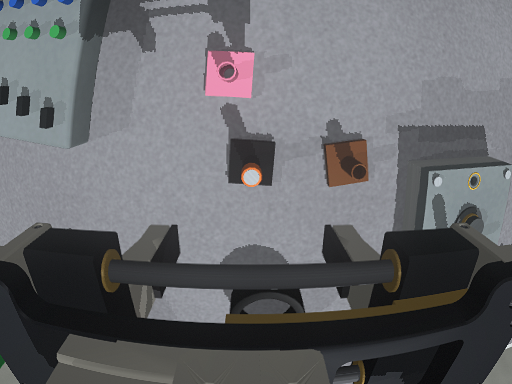

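The wrist picture shows the orange-ringed head at (251,174) on the black holder, pink at (230,72) and brown at (355,165). That confirms the pin. I'll refine by triangulating from all cameras after a small descent.

Request:
drive_tool --plan '[[[0.04, 0, -0.004], [0, 0, 0], 1], [[0.07, 0, -0.004], [0, 0, 0], 1], [[0.07, 0, -0.004], [0, 0, 0], 1], [[0.07, 0, -0.004], [0, 0, 0], 1]]'

```text
clock: 3.05
tool_pos: [0.5025, -0.2791, 0.1065]
orientation: [-179.2, 89.9, -179.1]
force: [0.6, 0.7, -0.1]
opening: 0.0874
```

```bash
cat >> h.py <<'E'
def find(name,z,cams=("scene","side","wrist"),near=None,tol=.05):
    rs=[]
    for cam in cams:
        c=ctrl.get_calibration(cam); ctrl.snapshot(cam)
        for d in ctrl.landmark_of(cam,name):
            q=atz(cam,d["pixel"],z,c)
            if near is not None and np.linalg.norm((q-near)[:2])>tol: continue
            print(cam,name,np.round(d["pixel"],1),round(d["confidence"],2),q.round(4)); rs.append(ray(cam,d["pixel"],c)); break
    if len(rs)>1: print(" tri",tri(rs).round(4))
E
python3 - <<'E'
from h import *
o,p,R=tool(); print(p)
n=[.503,-.279,.06]
find("pin_head",.06,near=n); find("holder",0,near=n)
im=ctrl.snapshot("wrist"); cv2.imwrite("pics/w2.png",cv2.resize(im[100:320,130:380],None,fx=3,fy=3)[:600])
g=[.506,0,.052]
find("guide",.052,near=g); find("crank_grip",.1,near=[.595,-.03,0])
E
```

```text
[ 0.50246837 -0.27906771  0.10653113]
scene pin_head [152.  241.2] 0.57 [ 0.5056 -0.277   0.06  ]
side pin_head [330.1 299.4] 0.67 [ 0.5019 -0.2803  0.06  ]
wrist pin_head [252.2 202. ] 0.9 [ 0.498  -0.2784  0.06  ]
 tri [ 0.5025 -0.2779  0.0548]
scene holder [152.8 251.6] 0.9 [ 0.4983 -0.2839  0.    ]
side holder [323.8 319.3] 0.78 [ 0.4962 -0.2809  0.    ]
wrist holder [255.9 178.9] 0.86 [ 0.4955 -0.2743  0.    ]
 tri [ 0.497  -0.2792 -0.0035]
scene guide [242.1 175.1] 0.88 [0.5055 0.006  0.052 ]
side guide [236.9 222.2] 0.92 [ 0.494 -0.018  0.052]
wrist guide [490.1 242.1] 0.48 [ 0.5476 -0.0241  0.052 ]
 tri [ 0.5193 -0.0108  0.0519]
scene crank_grip [254.6 192.5] 0.55 [ 0.5888 -0.0257  0.1   ]
side crank_grip [272.7 190.5] 0.69 [ 0.5888 -0.0283  0.1   ]
 tri [ 0.5892 -0.0266  0.0996]
```

View pics/w2.png

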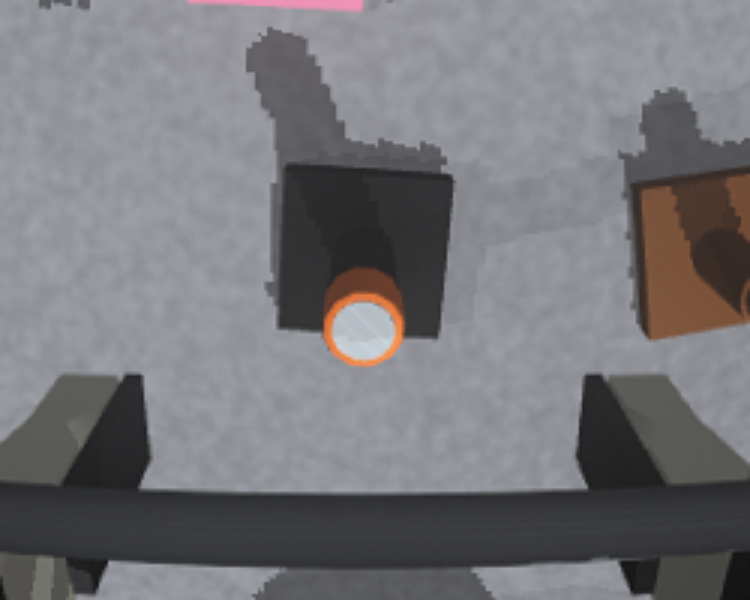

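The crop shows the head's top disc centred at crop (364,329), full pixel (251.3,209.7), with the fingers on both sides.

Run:
```python
from h import *
o,p,R=tool()
print(p,atz("wrist",[251.3,209.7],.07), atz("wrist",[251.4,196],.052))
```

```text
[ 0.50327287 -0.27906817  0.10711498] [ 0.49775788 -0.27866375  0.07      ] [ 0.49377351 -0.2785368   0.052     ]
```

Request:
drive_tool --plan '[[[0.02, 0, -0.0045], [0, 0, 0], 1], [[0.04, 0, -0.0045], [0, 0, 0], 1], [[0.055, 0, -0.0045], [0, 0, 0], 1], [[0.063, 0, -0.0045], [0, 0, 0], 1], [[0.063, 0, -0.0045], [0, 0, 0], 1], [[0.063, 0, -0.0045], [0, 0, 0], 0], [[0.063, 0, -0.0045], [0, 0, 0], 0], [[0.063, 0, -0.0045], [0, 0, 0], 0], [[0.063, 0, -0.0045], [0, 0, 0], 0], [[0.063, 0, -0.0045], [0, 0, 0], 0], [[0.063, 0, -0.0045], [0, 0, 0], 0], [[0.063, 0, -0.0045], [0, 0, 0], 0], [[0.063, 0, -0.0045], [0, 0, 0], 0], [[0.063, 0, -0.0045], [0, 0, 0], 0]]'

```text
clock: 5.47
tool_pos: [0.4989, -0.2791, 0.0442]
orientation: [-12.1, 89.9, -12.0]
force: [0.8, 0.7, 0.2]
opening: 0.0334
```

Request:
drive_tool --plan '[[[0, 0, 0], [0, 0, 0], 0], [[0, 0, 0], [0, 0, 0], 0], [[0, 0, 0], [0, 0, 0], 0], [[0, 0, 0], [0, 0, 0], 0], [[0, 0, 0], [0, 0, 0], 0], [[0, 0, 0], [0, 0, 0], 0]]'

```text
clock: 5.97
tool_pos: [0.4988, -0.2791, 0.0441]
orientation: [-12.4, 89.9, -12.4]
force: [0.5, 0.2, 0.5]
opening: 0.019
```

Request:
drive_tool --plan '[[[-0.01, 0, 0], [0, 0, 0], 0], [[-0.025, 0, 0], [0, 0, 0], 0], [[-0.05, 0, 0], [0, 0, 0], 0], [[-0.08, 0, 0], [0, 0, 0], 0], [[-0.1, 0, 0], [0, 0, 0], 0], [[-0.1, 0, 0], [0, 0, 0], 0]]'

```text
clock: 6.47
tool_pos: [0.5014, -0.28, 0.1498]
orientation: [-18.8, 89.5, -18.7]
force: [1.0, -0.1, -0.0]
opening: 0.0191
```

Run:
```python
from h import *
o,p,R=tool(); print(p,o["opening"],o["force"])
find("pin_head",p[2]+.016); find("pin_tip",p[2]-.038)
cv2.imwrite("pics/w3.png",np.hstack([cv2.resize(ctrl.snapshot("side")[160:360,230:430],(600,600)),cv2.resize(ctrl.snapshot("wrist")[200:400,200:300],(200,400))[:600] if 0 else np.zeros((600,200,3),np.uint8)]))
```

```text
[ 0.50138442 -0.2800258   0.14983227] 0.019109877442018704 [ 1.04561025 -0.14429114 -0.0293537 ]
scene pin_head [141.8 221.3] 0.48 [ 0.5079 -0.28    0.1658]
side pin_head [337.3 264. ] 0.67 [ 0.4958 -0.2809  0.1658]
wrist pin_head [252.5 250.9] 0.57 [ 0.4923 -0.278   0.1658]
 tri [ 0.501  -0.2778  0.155 ]
side pin_tip [237.5 218.2] 0.74 [ 0.4675 -0.0574  0.1118]
```

View pics/w3.png

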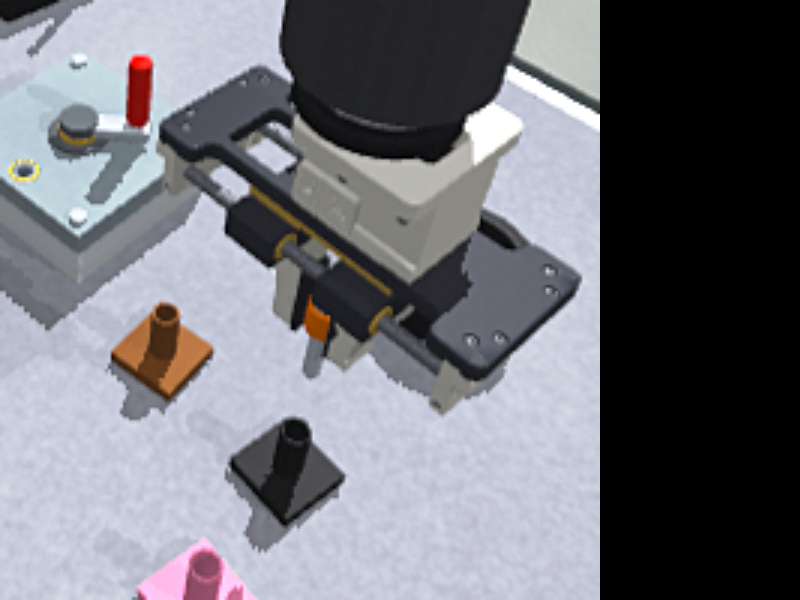

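The pin hangs upright in the fingers (side crop, orange head at (318,315)). The black holder is empty, and the guide ring shows at (25,170). Next I go above the guide.

Request:
drive_tool --plan '[[[0, 0.04, 0.003], [0, 0, 0], 0], [[0, 0.08, 0.003], [0, 0, 0], 0], [[0, 0.12, 0.003], [0, 0, 0], 0], [[0, 0.16, 0.003], [0, 0, 0], 0], [[0, 0.2, 0.003], [0, 0, 0], 0], [[0, 0.24, 0.003], [0, 0, 0], 0], [[0.01, 0.265, 0.003], [0, 0, 0], 0], [[0.02, 0.278, 0.003], [0, 0, 0], 0], [[0.03, 0.278, 0.003], [0, 0, 0], 0], [[0.03, 0.278, 0.003], [0, 0, 0], 0], [[0.03, 0.278, 0.003], [0, 0, 0], 0], [[0.03, 0.278, 0.003], [0, 0, 0], 0]]'

```text
clock: 8.12
tool_pos: [0.5017, -0.0018, 0.114]
orientation: [-51.1, 90.0, -51.1]
force: [-0.4, 0.3, -0.0]
opening: 0.0191
```

Run:
```python
from h import *
o,p,R=tool(); print(o["clock"],p,R.round(4).tolist())
find("guide",.052,near=[.505,0,0]); find("pin_tip",p[2]-.038,near=[.505,0,0]);find("pin_head",p[2]+.016,near=[.505,0,0])
w=ctrl.snapshot("wrist"); s=ctrl.snapshot("side"); cv2.imwrite("pics/s4.png",s);cv2.imwrite("pics/wf4.png",w)
cv2.imwrite("pics/w4.png",np.hstack([cv2.resize(w[140:290,200:300],(400,600),interpolation=cv2.INTER_CUBIC),cv2.resize(s[150:300,190:290],(400,600),interpolation=cv2.INTER_CUBIC)]))
```

```text
8.1167 [ 0.50166358 -0.00184015  0.11404107] [[0.0003, 0.0003, 1.0], [-0.0004, 1.0, -0.0003], [-1.0, -0.0004, 0.0003]]
side guide [234.4 220.3] 0.6 [ 0.4932 -0.0098  0.052 ]
wrist guide [248.9 208.1] 0.87 [ 0.5049 -0.0031  0.052 ]
 tri [ 0.5035 -0.0022  0.0431]
side pin_tip [235.5 207.2] 0.41 [0.506  0.0018 0.076 ]
wrist pin_tip [249.9 213.9] 0.68 [ 0.4995 -0.0017  0.076 ]
 tri [ 0.5004 -0.0023  0.0804]
scene pin_head [238.4 160.5] 0.54 [ 0.5082 -0.0051  0.13  ]
wrist pin_head [251.7 250.8] 0.81 [ 0.4988 -0.0005  0.13  ]
 tri [ 0.5034 -0.0009  0.1216]
```

View pics/w4.png

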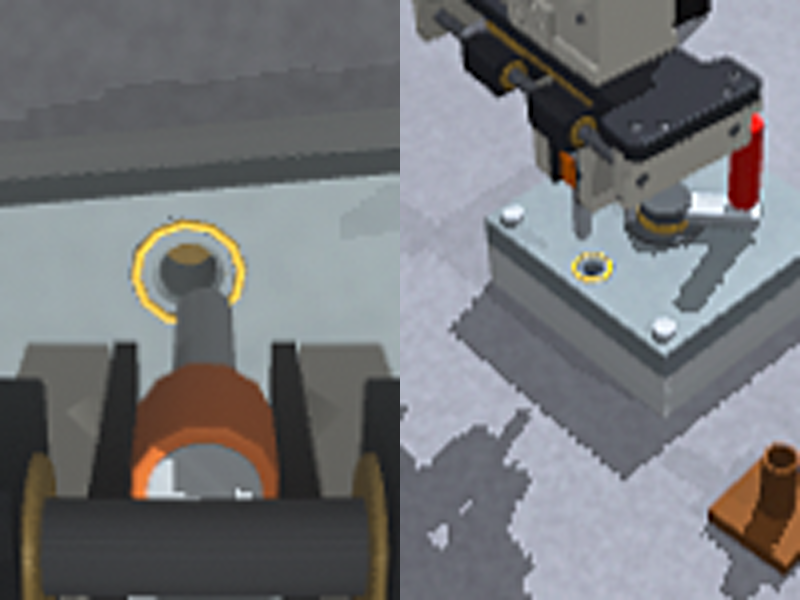

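The ring centre is at wrist pixel (247,208) and the pin foot at about (251,214). By calibration the foot must go about +5.4 mm in x and −1.4 mm in y. I'll shift, lower to 5 mm above the mouth and check again.

Request:
drive_tool --plan '[[[0.005, -0.001, 0.003], [0, 0, 0], 0], [[0.01, -0.0014, 0.0054], [0, 0, 0], 0], [[0.019, -0.0014, 0.0054], [0, 0, 0], 0], [[0.019, -0.0014, 0.0054], [0, 0, 0], 0], [[0.019, -0.0014, 0.0054], [0, 0, 0], 0], [[0.019, -0.0014, 0.0054], [0, 0, 0], 0]]'

```text
clock: 9.62
tool_pos: [0.5068, -0.0025, 0.0945]
orientation: [-127.0, 90.0, -126.9]
force: [0.5, -0.9, -0.4]
opening: 0.0193
```

Run:
```python
from h import *
o,p,R=tool(); c=ctrl.get_calibration("wrist"); print(o["clock"],p,[c[k] for k in("fx","fy","cx","cy")])
for i in range(3):
    find("guide",.052,cams=["wrist"],near=[.505,0,0]); find("pin_tip",p[2]-.038,cams=["wrist"],near=[.505,0,0])
w=ctrl.snapshot("wrist"); s=ctrl.snapshot("side"); cv2.imwrite("pics/s5.png",s);cv2.imwrite("pics/wf5.png",w)
cv2.imwrite("pics/w5.png",np.hstack([cv2.resize(w[160:260,215:285],(420,600),interpolation=cv2.INTER_CUBIC),cv2.resize(s[170:250,210:260],(375,600),interpolation=cv2.INTER_CUBIC)]))
```

```text
9.6167 [ 0.50677255 -0.00252507  0.09449802] [297.3186396354542, 297.3186396354542, 250.6372709108167, 188.37216554426982]
wrist guide [249.1 212.9] 0.66 [ 0.5058 -0.0037  0.052 ]
wrist pin_tip [250.4 217.5] 0.67 [ 0.508  -0.0026  0.0565]
wrist guide [247.6 212.3] 0.56 [ 0.5059 -0.0046  0.052 ]
wrist guide [249.2 215.1] 0.83 [ 0.508  -0.0035  0.052 ]
wrist pin_tip [250.2 215.6] 0.75 [ 0.5065 -0.0028  0.0565]
```

View pics/w5.png

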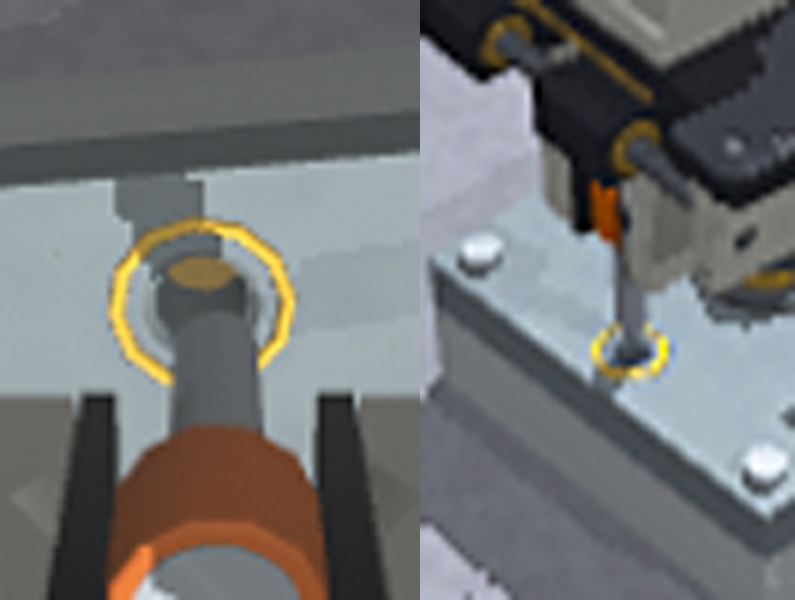

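Run:
```python
from h import *
o,p,R=tool()
e=atz("wrist",[215+217/6,160+313/6],p[2]-.033); print("axis",e+[.005,0,0])
# ring fit by colour
w=cv2.imread("pics/wf5.png"); h=cv2.cvtColor(w,cv2.COLOR_BGR2HSV)
m=(cv2.inRange(h,(20,120,120),(35,255,255))>0); v,u=np.nonzero(m[190:230,225:275]); 
P=np.array([atz("wrist",[a+225,b+190],.052) for a,b in zip(u,v)])[:,:2]
A=np.c_[2*P,np.ones(len(P))]; s=np.linalg.lstsq(A,(P**2).sum(1),rcond=None)[0]; print("ring",s[:2],np.sqrt(s[2]+s[:2]@s[:2]),len(P))
# shaft edges along rows
g=w.astype(int)
for r in(216,222,228): print(r,w[r,234:268].mean(1).astype(int))
```

```text
axis [ 0.50656784 -0.00211069  0.06181972]
ring [ 0.50460119 -0.00428143] 0.00967436991613106 191
216 [150 180 175 137 159 169 155 129 121 102  94  91  90  92  94  92  92  94
  94  97  96  97  95 122 172 140 108 174 181 173 172 172 173 173]
222 [170 171 169 170 168 162 185 187 175 124  94  90  90  91  92  92  93  93
  95  95  96  97  97  91 150 170 171 171 172 172 173 173 173 172]
228 [124 168 171 169 169 167 169 169 172 120  82  80  84  88  92  92  92  93
  94  95  96  97  96  93 110 170 170 170 169 170 170 170 174 138]
```

Run:
```python
from h import *
from scipy.optimize import least_squares
o,p,R=tool(); print(p)
w=cv2.imread("pics/wf5.png"); h=cv2.cvtColor(w,cv2.COLOR_BGR2HSV)
m=cv2.inRange(h,(20,120,140),(35,255,255)); v,u=np.nonzero(m[190:230,225:275])
P=np.array([atz("wrist",[a+225,b+190],.052) for a,b in zip(u,v)])[:,:2]
print(atz("wrist",[248.7,210],.052))
P=P[np.linalg.norm(P-atz("wrist",[248.7,210],.052)[:2],axis=1)>.008]
f=least_squares(lambda q:np.hypot(*(P-q[:2]).T)-q[2],[.505,-.004,.011],loss="soft_l1",f_scale=.0005); print(f.x,len(P))
for r in(214,218,222,226): print([atz("wrist",[c,r],p[2]-.02).round(4)[1] for c in(242.7,258)])
```

```text
[ 0.50692414 -0.00240403  0.09481972]
[ 0.50386599 -0.00386595  0.052     ]
[ 0.50426219 -0.00425562  0.01026234] 157
[np.float64(-0.0076), np.float64(0.0023)]
[np.float64(-0.0076), np.float64(0.0023)]
[np.float64(-0.0077), np.float64(0.0023)]
[np.float64(-0.0077), np.float64(0.0023)]
```

Run:
```python
from h import *
c=ctrl.get_calibration("side"); k=210+np.array([632-420,632-420])/7.5
a=atz("side",[238.27,170+362/7.5],.0568); b=atz("side",[238.27,170+350/7.5],.052); print("side foot",a,"ring",b,"d",b-a, "view",np.array(c["R"])[2])
s=cv2.imread("pics/s5.png"); h=cv2.cvtColor(s,cv2.COLOR_BGR2HSV); m=cv2.inRange(h,(20,120,140),(35,255,255)); v,u=np.nonzero(m[205:228,228:252]); print("side ring px bounds",u.min()+228,u.max()+228,v.min()+205,v.max()+205)
print(s[206:224,232:246].mean(2).astype(int))
```

```text
side foot [ 0.50097249 -0.01408485  0.0568    ] ring [ 0.5068954  -0.00617411  0.052     ] d [ 0.00592291  0.00791074 -0.0048    ] view [ 0.47740478  0.59702614 -0.64470495]
side ring px bounds 233 242 215 219
[[177 179 180 158  87  67 108 112 111 119 116 115 118 135]
 [181 179 179 153  88  82  93 108 111 116 117 138 148 173]
 [183 181 182 172  88  95 100 106 110 115 132 179 179 186]
 [182 181 184 184  86 100 105 109 152 169 170 184 182 183]
 [184 182 185 186  86  98 104 109 164 184 179 180 178 179]
 [173 171 185 186  86  98 103 108 157 183 179 179 178 179]
 [166 165 177 189  86  97 101 106 153 185 179 178 179 178]
 [167 167 170 149 124  96 102 110 178 186 181 180 178 179]
 [168 172 180 120 169  90  98 125 168 145 178 180 178 180]
 [182 186 153 155 139  93  83 111 142 180 187 182 181 182]
 [192 179 141 150  83  81  72  75 103 189 167 154 185 184]
 [190 179 166 138  66  62  59  55  79 183 176 170 186 185]
 [191 161 138  97  73  49  57 115 173 199 156 184 185 185]
 [200 117 102 101 104 101 181 185 176 163 167 184 184 184]
 [164 105 107 112 101 146 177 197 181 165 185 185 184 183]
 [ 99  92 105 104 107 188 179 187 185 185 184 182 182 183]
 [ 71  74  82 113 184 198 191 187 185 182 181 183 184 184]
 [ 74  72  71  90 170 200 190 186 186 183 183 182 183 185]]
```

The ring centre is (0.504, −0.004) and the pin axis about (0.5066, −0.0027). I'll correct by −2.6 mm in x and −1.4 mm in y, then touch down gently.

Request:
drive_tool --plan '[[[0, -0.0014, -0.0026], [0, 0, 0], 0], [[0.0, -0.0014, -0.0026], [0, 0, 0], 0], [[0.002, -0.0014, -0.0026], [0, 0, 0], 0], [[0.002, -0.0014, -0.0026], [0, 0, 0], 0], [[0.002, -0.0014, -0.0026], [0, 0, 0], 0]]'

```text
clock: 10.73
tool_pos: [0.5042, -0.0038, 0.0927]
orientation: [-64.7, 90.0, -64.6]
force: [1.1, 0.3, -1.1]
opening: 0.0191
```

Run:
```python
from h import *
o,p,R=tool(); print(o["clock"],p)
w=ctrl.snapshot("wrist"); s=ctrl.snapshot("side"); cv2.imwrite("pics/s6.png",s);cv2.imwrite("pics/wf6.png",w)
cv2.imwrite("pics/w6.png",np.hstack([cv2.resize(w[180:240,225:275],(500,600),interpolation=cv2.INTER_CUBIC),cv2.resize(s[200:230,225:250],(300,360),interpolation=cv2.INTER_CUBIC).repeat(1,0) if 0 else cv2.resize(s[200:240,228:248],(300,600),interpolation=cv2.INTER_CUBIC)]))
```

```text
10.7333 [ 0.50424208 -0.00384086  0.09266194]
```

View pics/w6.png

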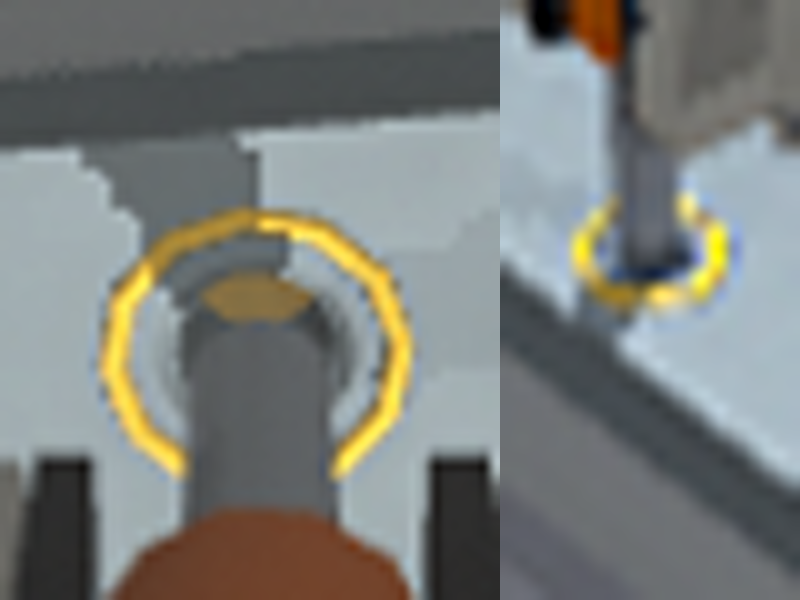

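The pin is now over the hole: shaft centre (261,·) against ring centre (257,352) in the crop. I'll nudge +0.5 mm in x and −0.3 mm in y while descending.

Request:
drive_tool --plan '[[[0.001, -0.0003, 0.0005], [0, 0, 0], 0], [[0.002, -0.0003, 0.0005], [0, 0, 0], 0], [[0.003, -0.0003, 0.0005], [0, 0, 0], 0], [[0.004, -0.0003, 0.0005], [0, 0, 0], 0], [[0.005, -0.0003, 0.0005], [0, 0, 0], 0], [[0.006, -0.0003, 0.0005], [0, 0, 0], 0], [[0.006, -0.0003, 0.0005], [0, 0, 0], 0], [[0.006, -0.0003, 0.0005], [0, 0, 0], 0]]'

```text
clock: 11.5
tool_pos: [0.5048, -0.0041, 0.0867]
orientation: [-68.1, 90.0, -68.0]
force: [-0.5, 1.2, 0.5]
opening: 0.019
```

Request:
drive_tool --plan '[[[0.001, 0, 0], [0, 0, 0], 0], [[0.002, 0, 0], [0, 0, 0], 0], [[0.003, 0, 0], [0, 0, 0], 0], [[0.004, 0, 0], [0, 0, 0], 0], [[0.005, 0, 0], [0, 0, 0], 0], [[0.005, 0, 0], [0, 0, 0], 0]]'

```text
clock: 12.0
tool_pos: [0.5047, -0.0042, 0.0814]
orientation: [-125.5, 90.0, -125.5]
force: [-1.3, 0.1, -0.7]
opening: 0.0192
```

Request:
drive_tool --plan '[[[0.0015, 0, 0], [0, 0, 0], 0], [[0.003, 0, 0], [0, 0, 0], 0], [[0.0045, 0, 0], [0, 0, 0], 0], [[0.006, 0, 0], [0, 0, 0], 0], [[0.0075, 0, 0], [0, 0, 0], 0], [[0.009, 0, 0], [0, 0, 0], 0], [[0.0105, 0, 0], [0, 0, 0], 0], [[0.0105, 0, 0], [0, 0, 0], 0]]'

```text
clock: 12.67
tool_pos: [0.5045, -0.0042, 0.0706]
orientation: [-146.4, 90.0, -146.3]
force: [0.5, -0.6, 0.1]
opening: 0.0192
```

Request:
drive_tool --plan '[[[0, 0, 0], [0, 0, 0], 0.5], [[0, 0, 0], [0, 0, 0], 0.5], [[0, 0, 0], [0, 0, 0], 0.5], [[0, 0, 0], [0, 0, 0], 0.5], [[0, 0, 0], [0, 0, 0], 0.5], [[0, 0, 0], [0, 0, 0], 0.5], [[0, 0, 0], [0, 0, 0], 0.5], [[0, 0, 0], [0, 0, 0], 0.5], [[0, 0, 0], [0, 0, 0], 0.5], [[0, 0, 0], [0, 0, 0], 0.5], [[-0.02, 0, 0], [0, 0, 0], 0.5], [[-0.05, 0, 0], [0, 0, 0], 0.5], [[-0.08, 0, 0], [0, 0, 0], 0.5], [[-0.1, 0, 0], [0, 0, 0], 0.5], [[-0.1, 0, 0], [0, 0, 0], 0.5], [[-0.1, 0, 0], [0, 0, 0], 0.5]]'

```text
clock: 14.0
tool_pos: [0.5052, -0.0039, 0.1718]
orientation: [19.5, 89.9, 19.6]
force: [-0.4, 0.5, -0.6]
opening: 0.0437
```

Run:
```python
from h import *
o,p,R=tool(); print(o["clock"],p,o["opening"],o["force"])
find("pin_head",.084,near=[.504,-.004,0]); find("crank_grip",.1,near=[.59,-.03,0]); find("swivel",0,near=[.56,0,0])
w=ctrl.snapshot("wrist"); s=ctrl.snapshot("side"); cv2.imwrite("pics/s7.png",s);cv2.imwrite("pics/wf7.png",w)
cv2.imwrite("pics/w7.png",np.hstack([w[100:320,150:350].repeat(2,0).repeat(2,1),cv2.resize(s[170:280,210:310],(400,440),interpolation=cv2.INTER_CUBIC)]))
```

```text
14.0 [ 0.50515959 -0.00389979  0.17179073] 0.043709374853789076 [-0.39360403  0.5030236  -0.63249149]
scene pin_head [241.8 167.8] 0.45 [0.505  0.0068 0.084 ]
side pin_head [236.7 209.9] 0.41 [ 0.4979 -0.0136  0.084 ]
wrist pin_head [252.6 190.7] 0.92 [ 0.4997 -0.0028  0.084 ]
 tri [5.032e-01 5.000e-04 7.650e-02]
scene crank_grip [256.9 193.4] 0.68 [ 0.5945 -0.0234  0.1   ]
side crank_grip [274.7 189.4] 0.64 [ 0.5948 -0.0283  0.1   ]
wrist crank_grip [221.8 289. ] 0.95 [ 0.5929 -0.0314  0.1   ]
 tri [ 0.5941 -0.0281  0.1009]
scene swivel [255.5 200.5] 0.74 [5.625e-01 3.000e-04 0.000e+00]
side swivel [258.2 218.4] 0.69 [0.572  0.0006 0.    ]
wrist swivel [257.8 218.7] 0.98 [0.5634 0.0045 0.    ]
 tri [5.654e-01 5.000e-04 2.700e-03]
```

View pics/w7.png

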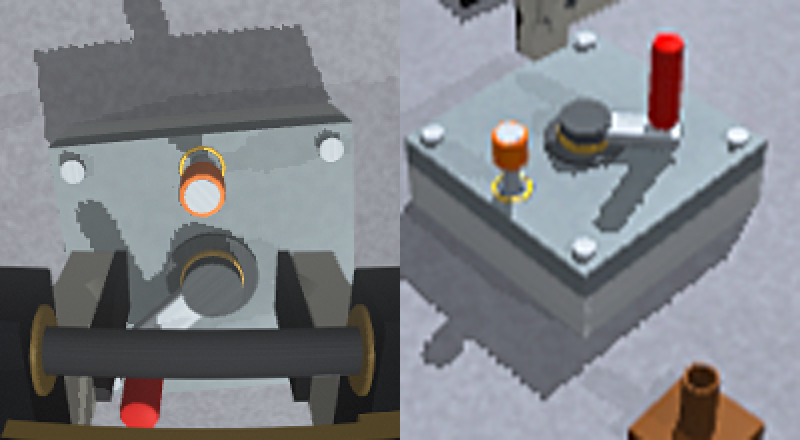

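The pin stands upright in the guide (orange head at crop (202,195) left and (510,145) right). The crank arm points down-left to the red knob at about (0.594, −0.029). I'll straddle the knob with the open fingers (jaws along y) and push it toward +y with one pad.

Request:
drive_tool --plan '[[[0, -0.01, 0.035], [0, 0, 0], 0.5], [[0, -0.02, 0.07], [0, 0, 0], 0.5], [[0, -0.025, 0.095], [0, 0, 0], 0.5], [[0, -0.025, 0.095], [0, 0, 0], 0.5], [[0, -0.025, 0.095], [0, 0, 0], 0.5], [[0.02, -0.025, 0.095], [0, 0, 0], 0.5], [[0.02, -0.025, 0.095], [0, 0, 0], 0.5], [[0.02, -0.025, 0.095], [0, 0, 0], 0.5]]'

```text
clock: 15.67
tool_pos: [0.5981, -0.0292, 0.1501]
orientation: [-163.9, 89.8, -163.9]
force: [0.4, 0.6, 1.0]
opening: 0.0437
```

```bash
cat >> h.py <<'E'
def orange(cam="side",box=(190,240,215,260)):
    s=ctrl.snapshot(cam); a,b,c,d=box
    h=cv2.cvtColor(s[a:b,c:d],cv2.COLOR_BGR2HSV); m=cv2.inRange(h,(4,150,90),(17,255,255))
    n,l,st,ce=cv2.connectedComponentsWithStats(m)
    i=1+st[1:,4].argmax() if n>1 else None
    return None if i is None else (st[i,4],ce[i].round(2)+[c,a],st[i,:4])
def px(cam,X):
    c=ctrl.get_calibration(cam); q=np.array(c["R"])@X+c["t"]; return c["fx"]*q[0]/q[2]+c["cx"],c["fy"]*q[1]/q[2]+c["cy"]
E
python3 - <<'E'
from h import *
o,p,R=tool(); print(o["clock"],p,o["opening"])
find("crank_grip",.1,near=[.59,-.03,0]); print(orange())
print([np.round(px("side",np.array([.504,-.004,z])),1) for z in(.084,.069,.062)])
E
```

```text
15.6667 [ 0.59809447 -0.0291589   0.15005689] 0.04370202680205455
scene crank_grip [253.8 196.5] 0.6 [ 0.5958 -0.0347  0.1   ]
side crank_grip [275.7 189.5] 0.71 [ 0.5963 -0.0299  0.1   ]
wrist crank_grip [249.1 199.4] 0.7 [ 0.5918 -0.0301  0.1   ]
 tri [ 0.5943 -0.0315  0.099 ]
(np.int32(57), array([237.07, 207.77]), array([18, 13,  9, 10], dtype=int32))
[array([236.3, 206.3]), array([236.4, 211.3]), array([236.5, 213.5])]
```

Request:
drive_tool --plan '[[[0.015, -0.001, 0.0025], [0, 0, 0], 0.5], [[0.03, -0.001, 0.0025], [0, 0, 0], 0.5], [[0.045, -0.001, 0.0025], [0, 0, 0], 0.5], [[0.062, -0.001, 0.0025], [0, 0, 0], 0.5], [[0.062, -0.001, 0.0025], [0, 0, 0], 0.5], [[0.062, -0.001, 0.0025], [0, 0, 0], 0.5]]'

```text
clock: 16.52
tool_pos: [0.6018, -0.0302, 0.089]
orientation: [-148.2, 89.9, -148.1]
force: [0.9, 0.1, -0.2]
opening: 0.0437
```

Request:
drive_tool --plan '[[[0, 0.002, 0], [0, 0, 0], 0.5], [[0, 0.004, 0], [0, 0, 0], 0.5], [[0, 0.006, 0], [0, 0, 0], 0.5], [[0, 0.008, 0], [0, 0, 0], 0.5], [[0, 0.01, 0], [0, 0, 0], 0.5], [[0, 0.012, 0], [0, 0, 0], 0.5], [[0, 0.0135, 0], [0, 0, 0], 0.5], [[0, 0.015, 0], [0, 0, 0], 0.5], [[0, 0.0165, 0], [0, 0, 0], 0.5], [[0, 0.018, 0], [0, 0, 0], 0.5], [[0, 0.0195, 0], [0, 0, 0], 0.5], [[0, 0.021, 0], [0, 0, 0], 0.5], [[0, 0.0225, 0], [0, 0, 0], 0.5], [[0, 0.024, 0], [0, 0, 0], 0.5], [[0, 0.025, 0], [0, 0, 0], 0.5], [[0, 0.025, 0], [0, 0, 0], 0.5]]'

```text
clock: 17.85
tool_pos: [0.6021, -0.005, 0.0893]
orientation: [-129.9, 89.9, -129.9]
force: [0.6, -4.5, 3.1]
opening: 0.044
```

Run:
```python
from h import *
o,p,R=tool(); print(o["clock"],p,o["opening"],o["force"])
find("crank_grip",.1,near=[.60,-.02,0]); print(orange())
```

```text
17.85 [ 0.60205891 -0.00500639  0.08929067] 0.0440256730002223 [ 0.64936761 -4.49711138  3.13843001]
scene crank_grip [262.1 195.3] 0.46 [ 0.6069 -0.0178  0.1   ]
side crank_grip [271.7 186.3] 0.69 [ 0.5968 -0.0159  0.1   ]
wrist crank_grip [224.9 248.8] 0.73 [ 0.601  -0.0196  0.1   ]
 tri [ 0.6023 -0.0163  0.0964]
(np.int32(63), array([236.21, 206.48]), array([17, 11,  9, 10], dtype=int32))
```

Request:
drive_tool --plan '[[[0, 0.001, 0], [0, 0, 0], 0.5], [[0, 0.002, 0], [0, 0, 0], 0.5], [[0, 0.003, 0], [0, 0, 0], 0.5], [[0, 0.003, 0], [0, 0, 0], 0.5]]'

```text
clock: 18.53
tool_pos: [0.6018, -0.0019, 0.0889]
orientation: [-154.5, 89.9, -154.5]
force: [-0.1, -2.7, 2.1]
opening: 0.0437
```

```bash
cat > q.py <<'E'
from h import *
o,p,R=tool(); print(round(o["clock"],2),p.round(4),np.round(o["force"],1),orange())
E
python3 q.py
```

```text
18.53 [ 0.6018 -0.0019  0.0889] [-0.1 -2.7  2.1] (np.int32(61), array([236.11, 206.51]), array([17, 12,  9,  9], dtype=int32))
```

Request:
drive_tool --plan '[[[0, 0.001, 0], [0, 0, 0], 0.5], [[0, 0.002, 0], [0, 0, 0], 0.5], [[0, 0.002, 0], [0, 0, 0], 0.5], [[0, 0.002, 0], [0, 0, 0], 0.5]]'

```text
clock: 18.92
tool_pos: [0.6017, 0.0003, 0.0889]
orientation: [-164.2, 89.9, -164.1]
force: [1.3, -2.1, 1.4]
opening: 0.0442
```

```bash
python3 q.py
```

```text
18.92 [6.017e-01 3.000e-04 8.890e-02] [ 1.3 -2.1  1.4] (np.int32(63), array([236.16, 206.63]), array([17, 12,  9, 10], dtype=int32))
```

Request:
drive_tool --plan '[[[0, 0.001, 0], [0, 0, 0], 0.5], [[0, 0.002, 0], [0, 0, 0], 0.5], [[0, 0.002, 0], [0, 0, 0], 0.5], [[0, 0.002, 0], [0, 0, 0], 0.5]]'

```text
clock: 19.3
tool_pos: [0.6017, 0.0024, 0.0888]
orientation: [-171.4, 89.9, -171.3]
force: [0.4, -2.6, 2.2]
opening: 0.0439
```

```bash
python3 q.py
```

```text
19.3 [0.6017 0.0024 0.0888] [ 0.4 -2.6  2.2] (np.int32(61), array([236.11, 206.51]), array([17, 12,  9,  9], dtype=int32))
```

Request:
drive_tool --plan '[[[0, 0.001, 0], [0, 0, 0], 0.5], [[0, 0.002, 0], [0, 0, 0], 0.5], [[0, 0.002, 0], [0, 0, 0], 0.5], [[0, 0.002, 0], [0, 0, 0], 0.5]]'

```text
clock: 19.68
tool_pos: [0.6017, 0.0046, 0.0888]
orientation: [-178.1, 89.9, -178.0]
force: [-0.3, -2.0, 2.4]
opening: 0.0437
```

```bash
python3 q.py
```

```text
19.68 [0.6017 0.0046 0.0888] [-0.3 -2.   2.4] (np.int32(62), array([236.16, 206.42]), array([17, 11,  9, 10], dtype=int32))
```

Request:
drive_tool --plan '[[[0, 0.001, 0], [0, 0, 0], 0.5], [[0, 0.002, 0], [0, 0, 0], 0.5], [[0, 0.002, 0], [0, 0, 0], 0.5], [[0, 0.002, 0], [0, 0, 0], 0.5]]'

```text
clock: 20.07
tool_pos: [0.6017, 0.0068, 0.0888]
orientation: [176.0, 89.9, 176.1]
force: [0.6, -3.5, 2.2]
opening: 0.0438
```

```bash
python3 q.py
```

```text
20.07 [0.6017 0.0068 0.0888] [ 0.6 -3.5  2.2] (np.int32(62), array([236.24, 206.52]), array([17, 11,  9, 10], dtype=int32))
```

Request:
drive_tool --plan '[[[0, 0.001, 0], [0, 0, 0], 0.5], [[0, 0.002, 0], [0, 0, 0], 0.5], [[0, 0.002, 0], [0, 0, 0], 0.5], [[0, 0.002, 0], [0, 0, 0], 0.5]]'

```text
clock: 20.45
tool_pos: [0.6017, 0.0089, 0.0887]
orientation: [169.7, 89.9, 169.8]
force: [0.2, -2.2, 1.4]
opening: 0.0436
```

```bash
python3 q.py
```

```text
20.45 [0.6017 0.0089 0.0887] [ 0.2 -2.2  1.4] (np.int32(62), array([236.27, 206.66]), array([17, 12,  9, 10], dtype=int32))
```

Request:
drive_tool --plan '[[[0, 0.001, 0], [0, 0, 0], 0.5], [[0, 0.002, 0], [0, 0, 0], 0.5], [[0, 0.002, 0], [0, 0, 0], 0.5], [[0, 0.002, 0], [0, 0, 0], 0.5]]'

```text
clock: 20.83
tool_pos: [0.6017, 0.0111, 0.0887]
orientation: [159.2, 89.9, 159.2]
force: [-0.2, -2.4, 2.2]
opening: 0.0439
```

```bash
python3 q.py
```

```text
20.83 [0.6017 0.0111 0.0887] [-0.2 -2.4  2.2] (np.int32(61), array([236.25, 206.72]), array([17, 12,  9, 10], dtype=int32))
```

Request:
drive_tool --plan '[[[0, 0.001, 0], [0, 0, 0], 0.5], [[0, 0.002, 0], [0, 0, 0], 0.5], [[0, 0.002, 0], [0, 0, 0], 0.5], [[0, 0.002, 0], [0, 0, 0], 0.5]]'

```text
clock: 21.22
tool_pos: [0.6016, 0.0132, 0.0887]
orientation: [154.9, 89.9, 155.0]
force: [1.0, -2.9, 1.5]
opening: 0.0438
```

```bash
python3 q.py
```

```text
21.22 [0.6016 0.0132 0.0887] [ 1.  -2.9  1.5] (np.int32(63), array([236.27, 206.84]), array([17, 12,  9, 10], dtype=int32))
```

Request:
drive_tool --plan '[[[0, 0.001, 0], [0, 0, 0], 0.5], [[0, 0.002, 0], [0, 0, 0], 0.5], [[0, 0.002, 0], [0, 0, 0], 0.5], [[0, 0.002, 0], [0, 0, 0], 0.5]]'

```text
clock: 21.6
tool_pos: [0.6016, 0.0153, 0.0886]
orientation: [151.3, 89.9, 151.4]
force: [1.4, -2.7, 1.7]
opening: 0.0439
```

```bash
python3 q.py
```

```text
21.6 [0.6016 0.0153 0.0886] [ 1.4 -2.7  1.7] (np.int32(62), array([237.98, 213.  ]), array([19, 18,  9, 10], dtype=int32))
```

The pin dropped: the head row in the side view jumped from 206.8 to 213.0. I stop turning, back off, rise, shut the fingers and go above the pin.

Request:
drive_tool --plan '[[[0, -0.006, 0], [0, 0, 0], 0.5], [[0, -0.012, 0], [0, 0, 0], 0.5], [[0, -0.012, 0], [0, 0, 0], 0.5], [[-0.025, -0.012, 0], [0, 0, 0], 0.5], [[-0.05, -0.012, 0], [0, 0, 0], 0.5], [[-0.075, -0.012, 0], [0, 0, 0], 0.5], [[-0.075, -0.012, 0], [0, 0, 0], 0.5], [[-0.075, -0.015, -0.03], [0, 0, 0], 0], [[-0.075, -0.0195, -0.06], [0, 0, 0], 0], [[-0.075, -0.0195, -0.097], [0, 0, 0], 0], [[-0.075, -0.0195, -0.097], [0, 0, 0], 0], [[-0.075, -0.0195, -0.097], [0, 0, 0], 0], [[-0.075, -0.0195, -0.097], [0, 0, 0], 0], [[-0.075, -0.0195, -0.097], [0, 0, 0], 0], [[-0.075, -0.0195, -0.097], [0, 0, 0], 0], [[-0.075, -0.0195, -0.097], [0, 0, 0], 0], [[-0.075, -0.0195, -0.097], [0, 0, 0], 0], [[-0.075, -0.0195, -0.097], [0, 0, 0], 0]]'

```text
clock: 23.15
tool_pos: [0.5049, -0.0044, 0.1634]
orientation: [164.3, 89.9, 164.4]
force: [0.1, -0.0, -0.6]
opening: -0.0001
```

```bash
python3 q.py
python3 - <<'E'
from h import *
print(ctrl.get_obs()["opening"])
w=ctrl.snapshot("wrist"); s=ctrl.snapshot("side"); find("pin_head",.069,near=[.504,-.004,0])
cv2.imwrite("pics/w8.png",np.hstack([w[100:320,150:350].repeat(2,0).repeat(2,1),cv2.resize(s[170:280,210:310],(400,440),interpolation=cv2.INTER_CUBIC)]))
E
```

```text
23.15 [ 0.5049 -0.0044  0.1634] [ 0.1 -0.  -0.6] (np.int32(56), array([237.66, 213.21]), array([19, 18,  9, 10], dtype=int32))
0.0004751702470464645
scene pin_head [241.8 177.6] 0.59 [ 0.5196 -0.0068  0.069 ]
side pin_head [240.6 209.7] 0.63 [ 0.5143 -0.0058  0.069 ]
wrist pin_head [247.9 188.1] 0.95 [ 0.5013 -0.0067  0.069 ]
 tri [ 0.5119 -0.0045  0.0621]
```

View pics/w8.png

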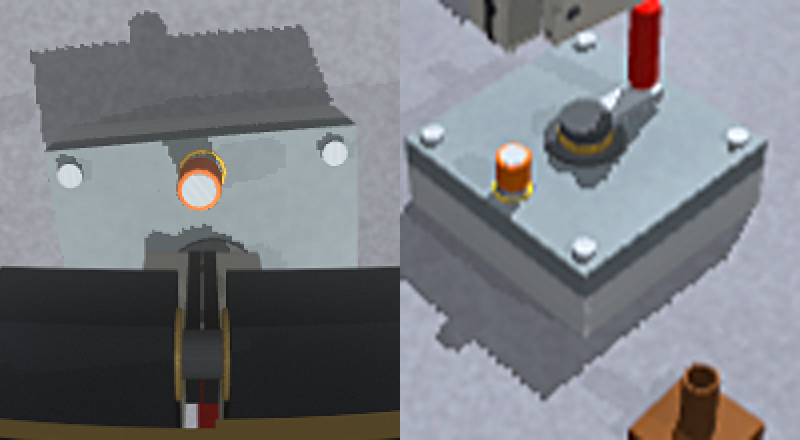

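The pin has dropped deeper and stands upright (head at (200,190) left, (513,170) right). Next is a gentle push from above with the shut fingers.

Request:
drive_tool --plan '[[[0.03, 0, 0], [0, 0, 0], 0], [[0.055, 0, 0], [0, 0, 0], 0], [[0.07, 0, 0], [0, 0, 0], 0], [[0.078, 0, 0], [0, 0, 0], 0], [[0.081, 0, 0], [0, 0, 0], 0], [[0.081, 0, 0], [0, 0, 0], 0], [[0.081, 0, 0], [0, 0, 0], 0]]'

```text
clock: 24.18
tool_pos: [0.5053, -0.0041, 0.0835]
orientation: [99.2, 89.9, 99.3]
force: [-0.2, 0.1, -0.4]
opening: 0.0005
```

Request:
drive_tool --plan '[[[0.001, 0, 0], [0, 0, 0], 0], [[0.002, 0, 0], [0, 0, 0], 0], [[0.003, 0, 0], [0, 0, 0], 0], [[0.004, 0, 0], [0, 0, 0], 0], [[0.005, 0, 0], [0, 0, 0], 0], [[0.005, 0, 0], [0, 0, 0], 0]]'

```text
clock: 24.68
tool_pos: [0.5054, -0.0041, 0.0786]
orientation: [87.9, 89.9, 88.0]
force: [-0.2, 0.1, 0.7]
opening: 0.0005
```

Request:
drive_tool --plan '[[[0.0005, 0, 0], [0, 0, 0], 0], [[0.001, 0, 0], [0, 0, 0], 0], [[0.0015, 0, 0], [0, 0, 0], 0], [[0.002, 0, 0], [0, 0, 0], 0], [[0.002, 0, 0], [0, 0, 0], 0]]'

```text
clock: 25.1
tool_pos: [0.5063, -0.0038, 0.0775]
orientation: [33.2, 89.9, 33.3]
force: [-2.2, 1.0, 8.5]
opening: 0.0001
```

Request:
drive_tool --plan '[[[0.0005, 0, 0], [0, 0, 0], 0], [[0.001, 0, 0], [0, 0, 0], 0], [[0.0015, 0, 0], [0, 0, 0], 0], [[0.002, 0, 0], [0, 0, 0], 0], [[0.002, 0, 0], [0, 0, 0], 0]]'

```text
clock: 25.52
tool_pos: [0.5069, -0.0037, 0.077]
orientation: [19.4, 89.8, 19.6]
force: [-4.8, 1.4, 17.1]
opening: 0.0004
```

Force is 17 N and the arm has drifted +2 mm in x, so the push is off-centre. I'll ease off, re-centre and push again.

Request:
drive_tool --plan '[[[-0.003, 0, 0], [0, 0, 0], 0], [[-0.005, 0, 0], [0, 0, 0], 0], [[-0.005, 0, -0.003], [0, 0, 0], 0], [[-0.005, 0, -0.003], [0, 0, 0], 0], [[-0.005, 0, -0.003], [0, 0, 0], 0]]'

```text
clock: 25.93
tool_pos: [0.5034, -0.0038, 0.0817]
orientation: [22.0, 89.8, 22.1]
force: [0.1, 0.1, -0.0]
opening: 0.0002
```

```bash
python3 q.py
python3 - <<'E'
from h import *
o,p,R=tool();print(R.round(3).tolist()); w=ctrl.snapshot("wrist"); s=ctrl.snapshot("side"); find("pin_head",.068,near=[.504,-.004,0])
cv2.imwrite("pics/w9.png",np.hstack([cv2.resize(w[170:270,205:295],(400,440)),cv2.resize(s[180:246,210:270],(400,440),interpolation=cv2.INTER_CUBIC)]))
E
```

```text
25.93 [ 0.5034 -0.0038  0.0817] [ 0.1  0.1 -0. ] (np.int32(47), array([237.79, 213.87]), array([19, 20,  9,  8], dtype=int32))
[[0.003, -0.003, 1.0], [0.001, 1.0, 0.003], [-1.0, 0.001, 0.003]]
scene pin_head [240.2 174.3] 0.45 [ 0.5087 -0.0027  0.068 ]
side pin_head [240.9 210.8] 0.42 [ 0.5132 -0.0082  0.068 ]
wrist pin_head [249.8 232.4] 0.67 [ 0.5048 -0.0043  0.068 ]
 tri [ 0.5096 -0.0049  0.0668]
```

View pics/w9.png

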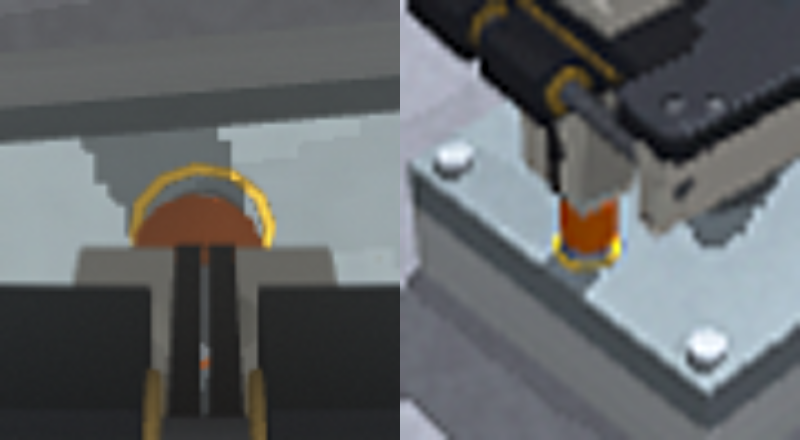

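The fingers sit centred over the head, clear of it by a few mm (head at (200,220) left, (588,225) right).

Request:
drive_tool --plan '[[[0.002, 0, 0], [0, 0, 0], 0], [[0.003, 0, 0], [0, 0, 0], 0], [[0.004, 0, 0], [0, 0, 0], 0], [[0.0045, 0, 0], [0, 0, 0], 0], [[0.005, 0, 0], [0, 0, 0], 0], [[0.0055, 0, 0], [0, 0, 0], 0], [[0.006, 0, 0], [0, 0, 0], 0]]'

```text
clock: 26.97
tool_pos: [0.5045, -0.0036, 0.0773]
orientation: [13.3, 89.7, 13.5]
force: [-5.6, 1.0, 18.0]
opening: 0.0005
```

Request:
drive_tool --plan '[[[0.0018, 0, -0.0008], [0, 0, 0], 0], [[0.0018, 0, -0.0015], [0, 0, 0], 0], [[0.002, 0, -0.0015], [0, 0, 0], 0], [[0.002, 0, -0.0015], [0, 0, 0], 0]]'

```text
clock: 27.3
tool_pos: [0.5042, -0.0033, 0.0764]
orientation: [11.4, 89.6, 11.6]
force: [-1.0, 0.4, 9.7]
opening: 0.0003
```

Relieving the sideways load helped: the pin moved to 0.0764 at 9.7 N. I'll continue.

Request:
drive_tool --plan '[[[0.001, 0, -0.0005], [0, 0, 0], 0], [[0.0015, 0, -0.001], [0, 0, 0], 0], [[0.002, 0, -0.001], [0, 0, 0], 0], [[0.0025, 0, -0.001], [0, 0, 0], 0], [[0.003, 0, -0.001], [0, 0, 0], 0]]'

```text
clock: 27.72
tool_pos: [0.5038, -0.0031, 0.0741]
orientation: [11.2, 89.5, 11.5]
force: [-0.9, 0.5, 3.0]
opening: 0.0007
```

Request:
drive_tool --plan '[[[0.001, 0, 0], [0, 0, 0], 0], [[0.002, 0, 0], [0, 0, 0], 0], [[0.0025, 0, 0], [0, 0, 0], 0], [[0.003, 0, 0], [0, 0, 0], 0], [[0.003, 0, 0], [0, 0, 0], 0]]'

```text
clock: 28.13
tool_pos: [0.5038, -0.0031, 0.0722]
orientation: [10.1, 89.5, 10.4]
force: [-5.6, 2.0, 15.5]
opening: 0.0005
```

The tool stands at 0.0722 with force rising, so the head is on the housing (0.072 expected). I'll retreat and check.

Request:
drive_tool --plan '[[[-0.005, 0, 0], [0, 0, 0], 0], [[-0.03, 0, 0], [0, 0, 0], 0], [[-0.07, 0, 0], [0, 0, 0], 0], [[-0.11, 0, 0], [0, 0, 0], 0], [[-0.11, 0, 0], [0, 0, 0], 0], [[-0.11, 0, 0], [0, 0, 0], 0], [[-0.11, 0, 0], [0, 0, 0], 0]]'

```text
clock: 28.72
tool_pos: [0.5025, -0.0032, 0.182]
orientation: [13.5, 89.5, 13.8]
force: [-0.0, 1.1, -0.4]
opening: 0.0005
```

```bash
python3 q.py
python3 - <<'E'
from h import *
w=ctrl.snapshot("wrist"); s=ctrl.snapshot("side"); find("pin_head",.062,near=[.504,-.004,0])
print([np.round(px("side",np.array([.504,-.004,z])),1) for z in(.084,.069,.062)])
cv2.imwrite("pics/w10.png",np.hstack([cv2.resize(w[150:230,205:295],(400,355)),cv2.resize(s[190:243,210:270],(400,355),interpolation=cv2.INTER_CUBIC)]))
E
```

```text
28.72 [ 0.5025 -0.0032  0.182 ] [-0.   1.1 -0.4] (np.int32(50), array([237.64, 214.54]), array([19, 19,  8, 10], dtype=int32))
scene pin_head [241.9 175.5] 0.63 [0.5113 0.0006 0.062 ]
side pin_head [237.9 210.7] 0.61 [0.5119 0.0013 0.062 ]
wrist pin_head [250.7 184.7] 0.6 [ 0.5044 -0.0031  0.062 ]
 tri [ 0.5089 -0.0008  0.0621]
[array([236.3, 206.3]), array([236.4, 211.3]), array([236.5, 213.5])]
```

View pics/w10.png

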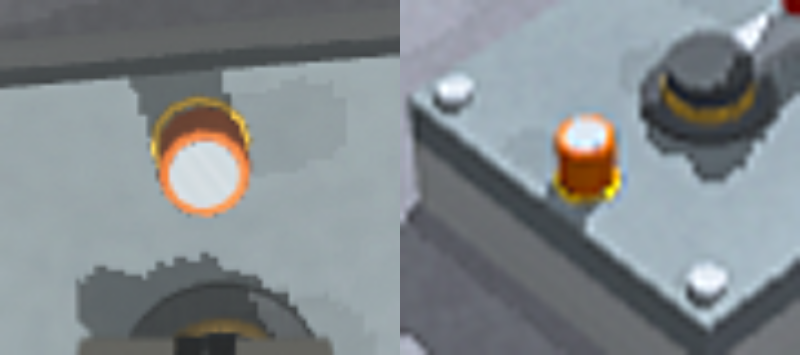

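The final picture shows the head sitting on the ring ((205,175) left, (588,160) right). The head row is 214.5, against 206.5 riding and 213.2 caught. Handing in.

```bash
python3 -c "
from plant import ctrl
print(ctrl.get_obs()['force']); print(ctrl.close_job())"
```

```text
[ 0.03097705 -0.41182267  0.67777304]
the job is handed in; nothing more can be done
None
```

The swivel is locked: the pin sits upright in the guide hole, pushed home past the sprung balls, and I handed the job in at about 29 s. No verdict was reported.

- **Riding:** I took the pin from the black holder and stood it in the guide, where it rested on the bushing. The brown and pink look-alikes were left alone.
- **Turning:** I pushed the crank knob counter-clockwise with one finger, in 2 mm steps at about 2–4 N. The drop showed as the head jumping from row 206.8 to 213.0 in the side camera. I stopped turning there and backed off.
- **Pushing home:** The first push stalled at about 17–18 N because the arm drifted sideways. Once I removed the side load, the pin snapped through at about 10 N.

**Last checks:**
- **Height:** The fingertips stopped on the head at 72.2 mm above the table, where 72 mm is expected when home. The force had risen to 15.5 N.
- **Position:** The final picture shows the head upright on the yellow ring, the robot clear and the wrist force near zero.
- **Disagreement:** The side-camera head row moved 1.3 px from caught to home, where about 2.2 px was predicted. The detector's three-camera position for the head was also about 5 mm off in x. I trusted the touch height and the close-up pictures instead.
- **Bystanders:** I did not measure the mug, tape roll and receiver again at the end. The arm never worked near them.

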